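# Set a telescopic leg to its mark and close the cam lever

### The arm

A 6-joint arm with a two-finger parallel gripper is mounted at the origin on a cart in front of the work surface, level with it; the furniture and walls round the work are solid. World frame = base frame: x ahead of the robot, y to its left, z up, the work surface at z = 0. Lengths are in mm, angles in rad, forces in N, time in s.
With the tool pointing down it reaches from about 350 to 775 mm from the base axis. Payload 7.3 kg.
Tool frame: the origin (TCP) lies midway between the tips of the shut fingers; the grasp point (between the pads) lies 19 mm behind it; z points along the fingers, y is the line along which they close (so a half turn about z gives the same grasp; the last joint's range is limited). The gripper opens to 92 mm and grips with 3 to 60 N. Pads are 19 mm wide; open, the fingers measure 130 mm over their backs; the gripper's body (75 mm by 190 mm) begins 47 mm behind the grasp point.
Start: joints at [1.2, 0.342, 1.524, -0, 1.275, -0.146], TCP at [117.012, 511.814, 226.741] pointing down, gripper open.
Joint ranges: [-2.53, 2.53], [-0.77, 2.02], [0.04, 2.7], [-1, 4.14], [0.28, 2.66], [-3.11, 3.11]. Speed limits (rad/s): [2.57, 2.57, 3.14, 3.14, 3.14, 3.14].

### API

Orientations are given as [roll, pitch, yaw] about the fixed x, y, z axes, in that order (R = Rz(yaw) Ry(pitch) Rx(roll)).
In Python, from plant import get_obs, capture, camera_model, close_job, search_frame, regions_of, pinpoint gives the robot as it stands. The module is installed in compiled form; this text tells all that it offers.
- The arm moves only by the shell command python3 -m pendant 'ROWS'. ROWS is JSON, one flat list of numbers, 7 for each row, row after row: the shift along the tool's x, y, z in units of 30 mm (1.0 is 30 mm), then the turn, a rotation vector about the tool's x, y, z in units of 4 degrees (1.0 is 4 degrees), then the closure, from -1 (fully open) to 1 (shut), so that 0 is half open. In form: [dx, dy, dz, wx, wy, wz, gripper, dx, dy, dz, wx, wy, wz, gripper, ...]. A call has 1 to 12 rows; each row shifts and turns the commanded pose from where the row before left it, along the tool's axes as they then stand; what a row does not reach is not made up. A row lasts 1/10 s, in which the tool goes at most 50 mm and 8.59 degrees, less where a joint would pass 70% of its speed; a pose out of reach is approached as far as the arm can. A call with a number of a shift or a turn outside -1 to 1 is refused whole. A call with a gripper value outside its range is refused whole. The fingers move at their own pace and stop on an object; the grip force is fixed at half the most. Time passes only in rows, so rows that do not move let the fingers close. It gives the time, the measured TCP pose, the force, the opening and the grip force at its end, in the units of the state.
- get_obs(): the state, without advancing time (a new reading comes with each control period).
- capture(name): name is "side" or "top" or "wrist"; returns the picture (400x640x3 uint8, red, green, blue); there is no depth.
- camera_model(name): a dict with "fov_y" (degrees; the focal length in pixels is half the picture's height over the tangent of half this angle, whatever the lens; pixels are square), "cx", "cy" (the principal point, pixels), "pose" (4x4, takes a point from camera to world coordinates). Camera axes: x right, y up, looking along -z (the intrinsics and any distortion apply to the point x, -y, -z); pixel columns grow to the right and rows downward; lengths in mm; the calibration is good to about 2 mm. A picture is of the moment at which its call begins: read the wrist's pose just before it. camera_model takes no time and is no camera call; for the wrist camera it gives the pose at the moment of the call.
- close_job(): hands the job in; it is judged then, once.
Trained networks look in the newest picture that a camera, given by its name, has taken for a name from the list of things; names that differ only in an ending like _2 or _b are one class to them, and where a whole thing is asked for, a point or a joint stands for the part that bears it (a point fixed in the world has none). Each returns a list of dicts, best first, with "score" (0 to 1); they miss things now and then, are a little off and sometimes report something else, mostly with a low value. They report only what shows in the picture. A call takes as long as a camera call.
- search_frame(camera, thing): "location" ([column, row] in pixels, amid what is visible of it).
- regions_of(camera, thing): "pixels" (400x640 bool, what is visible of it) and "location" ([column, row] in pixels, amid what is visible of it).
- pinpoint(camera, thing): "location" ([column, row] in pixels: a listed point, or the origin of a listed thing).
The state is a dict: "time": time; "joint_positions": joint angles; "dq": joint speeds; "tau": joint torques, N m; "tool_pos": TCP position; "tcp_rot": TCP orientation; "contact_force": force on the tool from outside, world axes, zero at the start; "moment": the same for the moment, N m; "grip_width": finger opening in mm; "finger_force": force on a finger pad.
Only numpy, scipy, OpenCV 4.12 (cv2) and the standard library are available. Lean on these libraries where they do the work, as an engineer would, in place of code of your own. Each camera call takes 0.05 s, during which the arm holds its last target. There are 200 camera calls.

### The job

Swing the transport hasp well clear of the leg's lug, then draw the sliding leg up by the upright peg of its open cam lever until its pointer is level with the nose of the rider on the scale bar. Holding the leg at that height, slide the cam lever round to its closed stop by the same peg. Finish while still holding: keep the peg gripped and the leg at the mark, and leave the rider and the small things round the stand where they are.

Things in the scene. Friction and masses are not known exactly. Their poses are not given: they have to be found in the camera images.
- stand: the telescopic stand, fixed to the bench: grey base plate 120 x 170 x 12 mm, origin under its centre; at yaw 0 its front faces the robot (-x). On it, in its own frame: at the centre an upright steel post (diameter 16 mm, top 130 mm up) on which the leg slides; a flat scale bar (22 mm wide, top 125 mm up) at x +20, y +66 mm; the hasp's pillar at x +38, y -52 mm. Tall oil tester to its left (y over 0.15): come round above it.
- leg (a joint): height of the sliding leg section in m: an aluminium sleeve 33 mm across and 70 mm long on the post, 0 = fully down (as it starts), up to 0.070. It weighs about 0.25 to 0.4 kg with its lever and sinks at once when let go while the cam lever is open. A steel lug on its -y side lies under the hasp at the start.
- hasp (a joint): angle of the transport hasp in rad, a flat steel strap (74 x 14 x 6 mm) turning about a vertical pin and carrying an upright black peg: about 0 = over the leg's lug, which then cannot rise (it points to the stand's -x); grows counter-clockwise seen from above, up to 1.7 (0.65 is just clear of the lug, beyond 1.0 counts as well clear, strap to the stand's -y). It stays where it is left; turning it takes about 1 N at the peg.
- hasp_peg_mid (a point): where to grip the hasp's upright peg: a black round peg of 12 mm diameter, on its axis, 14 mm below its top (peg tops out 114 mm above the bench), 70 mm from the hasp's pivot. The peg is free for 50 mm below this point.
- hasp_pivot (a point): a point on the hasp's vertical turning axis, at the height of the strap, 50 mm above the bench
- cam_lever (a joint): angle of the cam lever on the leg in rad, about a vertical pin that rides up with the leg: 0 = closed at its stop (points to the stand's +y); opens counter-clockwise seen from above, starts at 1.0 to 1.3 (roughly to the stand's -x). Stays where left; turning takes 2 N at the peg, 7 to 10 N in the last 0.3 rad, where the cam bears on the post. Even when closed the leg creeps down if let go.
- lever_peg: the upright black round peg at the end of the cam lever: diameter 14 mm, 76 mm long, origin at its foot; the leg is lifted and held by it. With the leg down its top stands 133 mm above the bench.
- lever_peg_mid (a point): where to grip the cam lever's peg: on its axis, 16 mm below its top, 55 mm from the lever's pivot; the peg is free for 45 mm below this point. The peg may turn in the grip as the lever swings.
- lever_pivot (a point): a point on the cam lever's vertical turning axis, at the height of the lever; moves up with the leg
- pointer_tip (a point): tip of the steel pointer that sticks out from the leg section to the scale bar; moves up with the leg
- mark_tip (a point): tip of the nose on the black rider (28 x 10 mm clip with a small steel screw) on the scale bar; it marks the height wanted for the pointer tip, 25 to 55 mm above where the pointer starts. Leave it where it is.
- timer: bystander: small desk timer 60 x 66 x 18 mm, loose, origin under its centre
- gap_gauge: bystander: steel gauge block 18 x 52 x 18 mm, loose, origin under its centre
- electrode_1: bystander: small mushroom-shaped electrode 25 x 25 x 26 mm, loose, origin under its centre
- electrode_2: bystander: the same kind of electrode, loose, origin under its centre
- hex_key: bystander: hex key 30 x 79 x 7 mm lying flat, loose, origin under its centre

How it is judged (in metres and radians):
On the way, in this order (a step that is already met when the one before it is completed fails the run):
1. the hasp is swung well clear of the lug (beyond 1.0 rad), the leg still down (value of joint hasp above 1 rad and value of joint leg below 0.008 m), for 0.2 s.
2. the leg is drawn up so that the pointer is level with the rider's nose within 5 mm, the fingers on the lever's peg, the lever still open (over 0.75 rad) (z of pointer_tip in the frame of mark_tip between -0.005 and 0.005 m and value of joint cam_lever above 0.75 rad and contact force between the fingers and lever_peg above 1 N), for 0.2 s.
3. the cam lever is at its closed stop (below 0.1 rad) with the pointer still level (z of pointer_tip in the frame of mark_tip between -0.005 and 0.005 m and value of joint cam_lever below 0.1 rad), for 0.2 s.
At the end, for the whole second after the job is handed in: through the last second: the fingers grip the cam lever's peg (over 1.5 N), the cam lever is closed (below 0.1 rad), the pointer tip is within 5 mm of the height of the rider's nose and still (under 10 mm/s), and the hasp stays swung clear (over 0.9 rad) (all of step 3 and value of joint hasp above 0.9 rad and contact force between the fingers and lever_peg above 1.5 N and value of joint leg above 0.015 m and velocity of joint leg between -0.01 and 0.01 m/s); the arm keeps its last pose, push and grip.
It fails at once if the cam lever is swung (below 0.7 rad) while the pointer is more than 9 mm off the mark (value of joint cam_lever below 0.7 rad and (z of pointer_tip in the frame of mark_tip above 0.009 m or z of pointer_tip in the frame of mark_tip below -0.009 m)).
It fails at once if the rider is shifted by more than 4 mm (distance of mark_tip from where it was at the start of the episode above 0.004 m).
It fails at once if a small thing beside the stand is pushed by more than 25 mm (distance of any of timer, gap_gauge, electrode_1, electrode_2, hex_key from where it was at the start of the episode above 0.025 m).
It also fails if it takes over 58 s, if anything falls off the work surface, if the arm or the gripper's body presses on something with over 40 N, if the wrist force passes 120 N, or if a joint passes its speed limit or range.

## Working session

There is one attempt and no reset: what is moved stays moved. The work goes in short steps, Python scripts to look and compute and a shell command to move; the robot and the scene stay as the last step left them, time stands still between calls to the robot, and variables do not carry over. Pictures are saved under pics/ and viewed, at most 10 in all, crops included, and the job is handed in when it is done.

```bash
mkdir -p pics
cat > h.py <<'E'
import numpy as np, cv2
from plant import *
def ray(cam,uv,m=None):
    m=m or camera_model(cam); f=200/np.tan(np.radians(m["fov_y"])/2)
    P=np.array(m["pose"]); d=np.array([(uv[0]-m["cx"])/f,-(uv[1]-m["cy"])/f,-1.])
    d=P[:3,:3]@d; return P[:3,3],d/np.linalg.norm(d)
def tri(rs):
    A=np.zeros((3,3));b=np.zeros(3)
    for o,d in rs:
        M=np.eye(3)-np.outer(d,d);A+=M;b+=M@o
    p=np.linalg.solve(A,b); return p,[round(float(np.linalg.norm((np.eye(3)-np.outer(d,d))@(p-o))),1) for o,d in rs]
def atz(r,z): o,d=r; return o+d*(z-o[2])/d[2]
def snap(cam,name):
    im=capture(cam); cv2.imwrite(f"pics/{name}.png",cv2.cvtColor(im,cv2.COLOR_RGB2BGR)); return im
E
python3 - <<'E'
from h import *
np.set_printoptions(precision=1,suppress=True)
for c in("side","top"):
    snap(c,c+"0"); m=camera_model(c); print(c,{k:v for k,v in m.items() if k!="pose"},np.array(m["pose"])[:3,3])
R={}
for t in["hasp_peg_mid","hasp_pivot","lever_peg_mid","lever_pivot","pointer_tip","mark_tip","stand"]:
    rs=[]
    for c in("side","top"):
        p=pinpoint(c,t)
        if p: print(t,c,[(np.round(q["location"]),round(q["score"],2)) for q in p[:2]]); rs.append(ray(c,p[0]["location"]))
    if len(rs)==2: print("   ",*tri(rs))
print(get_obs())
E
python3 -c "
import cv2,numpy as np
"
```

```text
side {'fov_y': 47.52254180980655, 'cx': 317.5108120620247, 'cy': 199.5034752879805} [239.4 629.4 395.8]
top {'fov_y': 44.0937538427628, 'cx': 334.43218619878326, 'cy': 201.446470439267} [ 397.8 -113.1  946.4]
hasp_peg_mid side [(array([322., 179.]), 0.56)]
hasp_peg_mid top [(array([415., 181.]), 0.75)]
    [ 537.1 -248.7  104.8] [2.1, 2.1]
hasp_pivot side [(array([290., 205.]), 0.68), (array([341., 181.]), 0.21)]
hasp_pivot top [(array([396., 152.]), 0.78), (array([350., 178.]), 0.35)]
    [ 602.  -224.4   47.4] [1.2, 1.2]
lever_peg_mid side [(array([340., 181.]), 0.52)]
lever_peg_mid top [(array([400., 260.]), 0.42), (array([386., 218.]), 0.4)]
    [ 440.8 -207.7  121.4] [39.3, 39.3]
lever_pivot side [(array([343., 180.]), 0.74), (array([317., 210.]), 0.62)]
lever_pivot top [(array([382., 192.]), 0.79)]
    [ 495.8 -195.4  124.6] [22.0, 22.0]
pointer_tip side [(array([354., 260.]), 0.72), (array([297., 226.]), 0.6)]
pointer_tip top [(array([350., 178.]), 0.6), (array([438., 156.]), 0.49)]
    [ 501.9 -150.1  -19.7] [63.7, 63.7]
mark_tip side [(array([295., 199.]), 0.55), (array([321., 179.]), 0.29)]
mark_tip top [(array([352., 172.]), 0.52)]
    [ 554.9 -140.9   94.9] [1.2, 1.2]
stand side [(array([307., 237.]), 0.65)]
stand top [(array([377., 184.]), 0.85)]
    [ 551.8 -192.9   -8.7] [0.5, 0.5]
{'time': 0.8, 'joint_positions': array([ 1.2,  0.3,  1.5,  0. ,  1.3, -0.1]), 'dq': array([-0., -0.,  0., -0., -0., -0.]), 'tau': array([ -0. , -43.1, -24.4,   0.1,   0. ,  -0. ]), 'tool_pos': array([117. , 511.8, 226.8]), 'tcp_rot': array([3.1, 0. , 2.9]), 'contact_force': array([-0.2, -0.3, -0.7]), 'moment': array([ 0., -0., -0.]), 'finger_force': 0.0, 'grip_width': 91.80168579832697}
```

Run:
```python
import cv2,numpy as np
s=cv2.imread("pics/side0.png");t=cv2.imread("pics/top0.png")
a=cv2.resize(s[120:300,220:460],(800,600),interpolation=cv2.INTER_CUBIC)
b=cv2.resize(t[90:300,290:570],(800,600),interpolation=cv2.INTER_CUBIC)
cv2.imwrite("pics/a.png",a);cv2.imwrite("pics/b.png",b)
```

```text
(no output)
```

View pics/a.png

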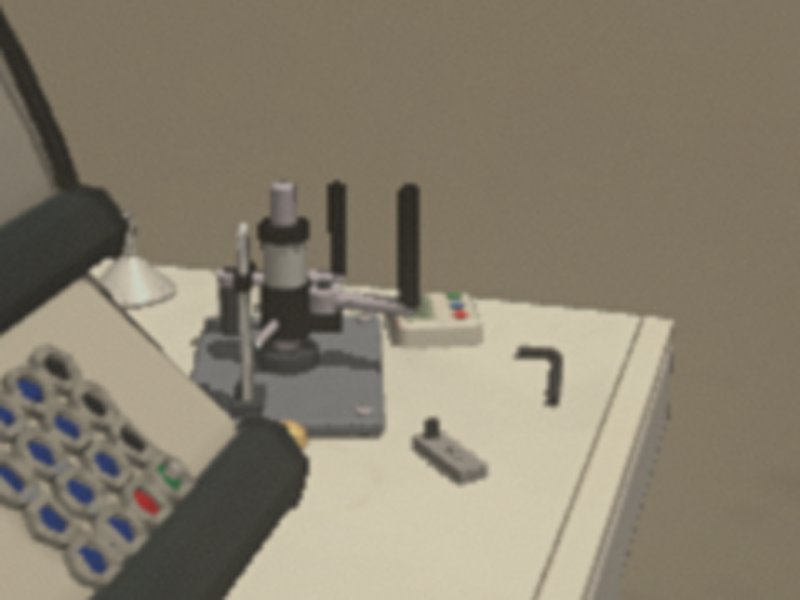

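View pics/b.png

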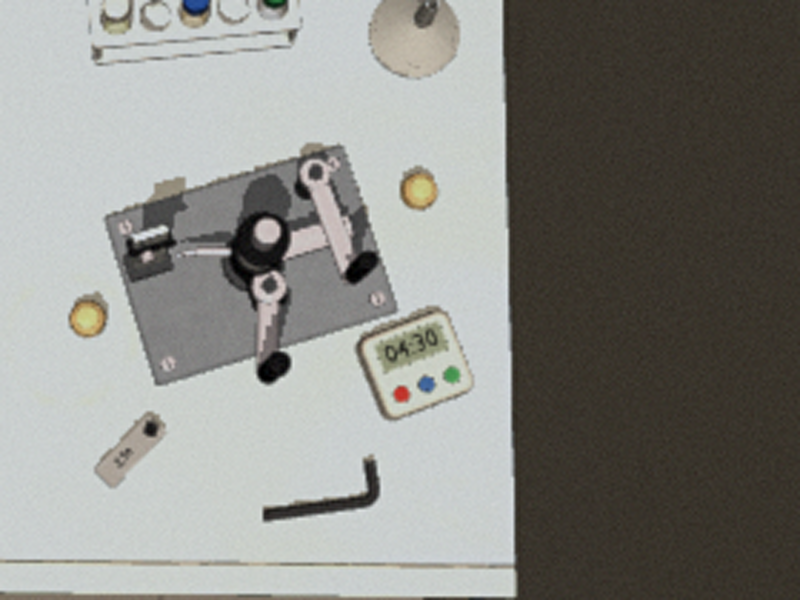

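View pics/side0.png

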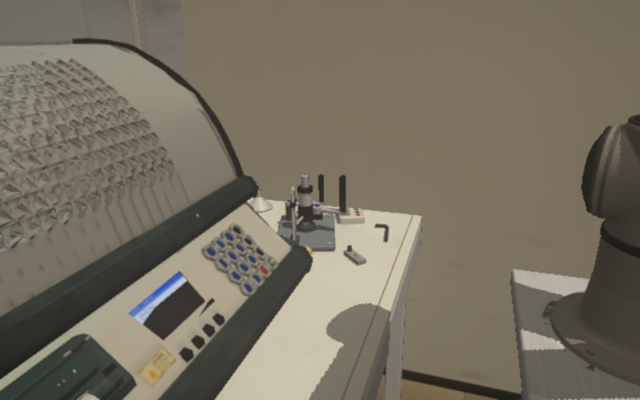

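View pics/top0.png

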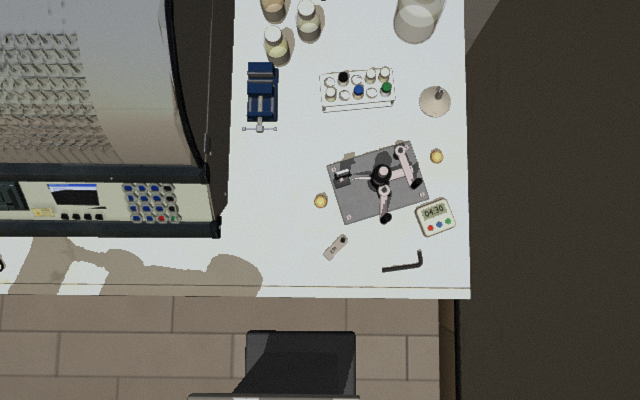

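The pictures show the stand with a yaw of about +0.28. The lever peg is near crop b (272,367) and the hasp peg near (360,267). In the side view the rider nose is at about (295,199) and the pointer at about (297,226). Next I'll check the tester's height and the lever peg position.

Run:
```python
from h import *
np.set_printoptions(precision=1,suppress=True)
S=lambda u:ray("side",u);T=lambda u:ray("top",u)
for n,a,b in[("lev",(341.5,180),(386,218)),("levpiv",(317,210),(382,192)),("ptr",(297,226),(350,178)),("mark",(295,199),(352,172)),("tester end lower",(308,252),(220,232)),("tester end upper",(255,183),(207,172))]:
    print(n,*tri([S(a),T(b)]))
o,d=S((100,41))
for y in(200,300,400): print(o+d*(y-o[1])/d[1])
```

```text
lev [ 474.4 -196.2  123.2] [1.5, 1.5]
levpiv [ 527.6 -196.2   53.7] [0.9, 0.9]
ptr [ 552.9 -138.8   38.8] [1.8, 1.8]
mark [ 554.8 -140.4   94.9] [0.9, 0.9]
tester end lower [446.4  84.3 104. ] [1.3, 1.3]
tester end upper [528.4  83.1 200.9] [5.6, 5.6]
[642.2 200.  392.5]
[548.4 300.  393.3]
[454.6 400.  394. ]
```

```bash
cat >> h.py <<'E'
from scipy.spatial.transform import Rotation as Ro
def to(target,yaw=None):
    """tool-axis units to reach the world target (mm) from here, and wz units to reach yaw"""
    o=get_obs(); R=Ro.from_euler("xyz",o["tcp_rot"])
    u=R.inv().apply(np.array(target)-o["tool_pos"])/30
    w=R.inv().as_matrix()@(Ro.from_euler("xyz",[np.pi,0,yaw])*R.inv()).as_rotvec()/np.radians(4) if yaw is not None else 0
    print("at",np.round(o["tool_pos"],1),np.round(o["tcp_rot"],3),"t",round(o["time"],2),"units",np.round(u,2),"turn",np.round(w,2)); return u
E
python3 -m pendant '[-0.86,-0.83,-0.49,0,0,0,-1,-0.86,-0.83,-0.49,0,0,0,-1,-0.86,-0.83,-0.49,0,0,0,-1,-0.86,-0.83,-0.49,0,0,0,-1,-0.86,-0.83,-0.49,0,0,0,-1,-0.86,-0.83,-0.49,0,0,0,-1,-0.86,-0.83,-0.49,0,0,0,-1]'
python3 -c "
from h import *
to((380,-50,330),1.85)"
```

```text
time: 1.5
tool_pos: [254.7, 300.3, 330.4]
tcp_rot: [3.141, 0.0, 2.917]
contact_force: [0.8, 0.4, 0.4]
grip_width: 91.8
finger_force: 0.0
at [254.7 300.3 330.4] [3.141 0.    2.917] t 1.5 units [-6.670e+00 -1.045e+01  1.000e-02] turn [1.000e-02 0.000e+00 1.528e+01]
```

```bash
python3 -m pendant '[-0.6,-0.95,0,0,0,0,-0.2,-0.6,-0.95,0,0,0,0,-0.2,-0.6,-0.95,0,0,0,0,-0.2,-0.6,-0.95,0,0,0,0,-0.2,-0.6,-0.95,0,0,0,0,-0.2,-0.6,-0.95,0,0,0,0,-0.2,-0.6,-0.95,0,0,0,0,-0.2,-0.6,-0.95,0,0,0,0,-0.2,-0.6,-0.95,0,0,0,0,-0.2,-0.6,-0.95,0,0,0,0,-0.2,-0.6,-0.95,0,0,0,0,-0.2]'
python3 -m pendant '[0,0,0,0,0,1,-0.2,0,0,0,0,0,1,-0.2,0,0,0,0,0,1,-0.2,0,0,0,0,0,1,-0.2,0,0,0,0,0,1,-0.2,0,0,0,0,0,1,-0.2,0,0,0,0,0,1,-0.2,0,0,0,0,0,1,-0.2,0,0,0,0,0,1,-0.2,0,0,0,0,0,1,-0.2,0,0,0,0,0,1,-0.2,0,0,0,0,0,1,-0.2]'
python3 -c "
from h import *
to((500,-225,270),1.85)"
```

```text
time: 2.6
tool_pos: [377.5, -49.6, 329.8]
tcp_rot: [3.141, 0.001, 2.916]
contact_force: [0.5, 0.7, 0.0]
grip_width: 55.0
finger_force: 0.0
time: 3.8
tool_pos: [377.3, -48.1, 329.7]
tcp_rot: [3.141, 0.0, 2.076]
contact_force: [1.0, -0.1, -0.8]
grip_width: 55.0
finger_force: 0.0
at [377.3 -48.1 329.7] [3.141 0.    2.076] t 3.8 units [-7.14  0.72  1.99] turn [0.   0.   3.24]
```

```bash
python3 -m pendant '[-0.9,0.09,0.1,0,0,0,-0.2,-0.9,0.09,0.1,0,0,0,-0.2,-0.9,0.09,0.1,0,0,0,-0.2,-0.9,0.09,0.1,0,0,0,-0.2,-0.9,0.09,0.1,0,0,0,-0.2,-0.9,0.09,0.1,0,0,0,-0.2,-0.9,0.09,0.1,0,0,0,-0.2,-0.9,0.09,0.1,0,0,0,-0.2,0,0,0,0,0,1,-0.2,0,0,0,0,0,1,-0.2,0,0,0,0,0,1.0,-0.2,0,0,0,0,0,0.2,-0.2]'
python3 - <<'E'
from h import *
np.set_printoptions(precision=1,suppress=True)
print(get_obs()["tool_pos"],get_obs()["tcp_rot"])
m=camera_model("wrist"); snap("wrist","w1"); print(np.array(m["pose"])[:3])
snap("top","t1");snap("side","s1")
for t,z in[("hasp_peg_mid",100),("hasp_pivot",50),("lever_peg_mid",117),("lever_pivot",54),("pointer_tip",40),("mark_tip",95),("stand",0)]:
    rs=[]
    for c in("wrist","side"):
        for q in pinpoint(c,t)[:2]:
            r=ray(c,q["location"],m if c=="wrist" else None); print(t,c,np.round(q["location"]),round(q["score"],2),atz(r,z))
E
```

```text
time: 5.0
tool_pos: [501.3, -226.4, 305.5]
tcp_rot: [-3.142, -0.0, 1.854]
contact_force: [-0.5, 0.4, -0.3]
grip_width: 55.2
finger_force: 0.0
[ 501.3 -226.4  305.5] [-3.1 -0.   1.9]
[[   1.    -0.3   -0.1  482.6]
 [   0.3    0.9    0.2 -160.7]
 [  -0.    -0.3    1.   463.4]]
hasp_peg_mid wrist [342. 210.] 0.9 [ 537.2 -256.4  100. ]
hasp_peg_mid wrist [385. 111.] 0.24 [ 549.2 -136.9  100. ]
hasp_peg_mid side [320. 180.] 0.64 [ 540.  -250.3  100. ]
hasp_pivot wrist [393. 198.] 0.67 [ 604.7 -233.8   50. ]
hasp_pivot wrist [306. 145.] 0.24 [ 477. -200.   50.]
hasp_pivot side [290. 207.] 0.66 [ 592.7 -206.8   50. ]
lever_peg_mid wrist [302. 145.] 0.55 [ 472.8 -194.8  117. ]
lever_peg_mid side [342. 182.] 0.54 [ 475.8 -200.   117. ]
lever_peg_mid side [319. 183.] 0.16 [ 519.5 -183.1  117. ]
lever_pivot wrist [346. 156.] 0.89 [ 528.  -198.5   54. ]
lever_pivot side [316. 210.] 0.77 [ 531.4 -195.1   54. ]
pointer_tip wrist [377. 115.] 0.77 [ 552.2 -140.1   40. ]
pointer_tip wrist [386. 112.] 0.65 [ 562.2 -133.5   40. ]
pointer_tip side [298. 226.] 0.68 [ 546.6 -134.5   40. ]
mark_tip wrist [387. 112.] 0.76 [ 552.4 -136.5   95. ]
mark_tip side [295. 200.] 0.41 [ 551.3 -132.5   95. ]
stand wrist [361. 150.] 0.82 [ 552.2 -189.1    0. ]
stand wrist [368. 232.] 0.21 [ 600.8 -304.1    0. ]
stand side [307. 233.] 0.94 [ 550.3 -193.5    0. ]
```

View pics/w1.png

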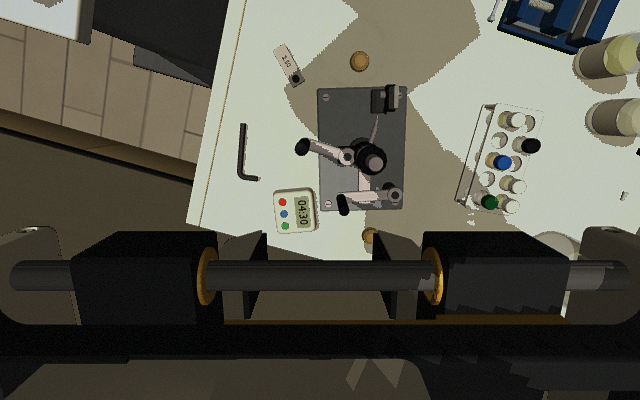

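```bash
python3 -c "
from h import *
to((538,-253,85),1.85)"
```

```text
at [ 501.3 -226.3  305.6] [ 3.142 -0.     1.856] t 5.85 units [-1.2   0.92  7.35] turn [ 0.   -0.    0.08]
```

```bash
python3 -m pendant '[-0.3,0.23,0.9,0,0,0,-0.2,-0.3,0.23,0.9,0,0,0,-0.2,-0.3,0.23,0.9,0,0,0,-0.2,-0.3,0.23,0.9,0,0,0,-0.2,0,0,0,0,0,0,-0.2]'
python3 - <<'E'
from h import *
np.set_printoptions(precision=1,suppress=True)
m=camera_model("wrist"); snap("wrist","w2")
print([(q["location"],q["score"],atz(ray("wrist",q["location"],m),100)) for q in pinpoint("wrist","hasp_peg_mid")[:2]])
to((538,-253,83),1.85)
E
```

```text
time: 6.35
tool_pos: [536.8, -252.6, 193.5]
tcp_rot: [-3.137, -0.006, 1.855]
contact_force: [-0.4, 1.2, -0.2]
grip_width: 55.3
finger_force: 0.0
[([323.5, 203.2], 0.89, array([ 539.6, -251.1,  100. ]))]
at [ 537.8 -253.   197.8] [-3.1 -0.   1.9] t 6.45 units [-0.   0.   3.8] turn [-0.  -0.   0.1]
```

View pics/w2.png

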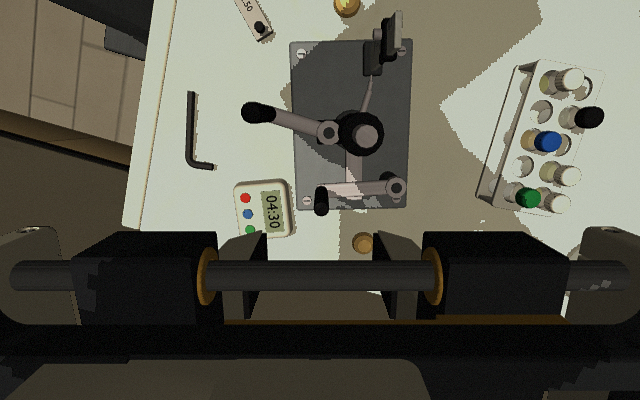

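The hasp peg is at about (322,200), centred between the fingers, so I'll descend and grip it.

```bash
python3 -m pendant '[0,0,0.8,0,0,0,-0.2,0,0,0.8,0,0,0,-0.2,0,0,0.8,0,0,0,-0.2,0,0,0.8,0,0,0,-0.2,0,0,0.6,0,0,0,-0.2,0,0,0,0,0,0,1,0,0,0,0,0,0,1,0,0,0,0,0,0,1,0,0,0,0,0,0,1,0,0,0,0,0,0,1]'
python3 - <<'E'
from h import *
# arc of hasp peg about pivot in tool units, from current grip position
o=get_obs(); R=Ro.from_euler("xyz",o["tcp_rot"]); p=o["tool_pos"][:2]; print(o["tool_pos"],o["grip_width"],o["finger_force"])
c=np.array([603.,-231.]); v=p-c; print("radius",np.hypot(*v),np.degrees(np.arctan2(*v[::-1])))
v*=70/np.hypot(*v)
a=np.linspace(0,1.3,11); P=[np.array([np.cos(t)*v[0]-np.sin(t)*v[1],np.sin(t)*v[0]+np.cos(t)*v[1],0]) for t in a]
print(np.round(R.inv().apply(np.diff(P,axis=0))/30,2))
E
```

```text
time: 7.45
tool_pos: [538.4, -253.3, 84.6]
tcp_rot: [3.14, 0.001, 1.856]
contact_force: [-0.6, -0.1, 0.5]
grip_width: 19.5
finger_force: 0.0
[ 538.37148981 -253.30949949   84.634426  ] 19.489099370601377 0.0
radius 68.37074006162695 -160.95553369098428
[[-0.3   0.03  0.  ]
 [-0.29  0.07  0.  ]
 [-0.28  0.11  0.  ]
 [-0.27  0.15  0.  ]
 [-0.24  0.18  0.  ]
 [-0.22  0.21  0.  ]
 [-0.19  0.24  0.  ]
 [-0.16  0.26  0.  ]
 [-0.12  0.28  0.  ]
 [-0.09  0.29  0.  ]]
```

```bash
python3 -m pendant '[0,0,0,0,0,0,1,0,0,0,0,0,0,1,-0.3,0.03,0,0,0,0,1,-0.29,0.07,0,0,0,0,1,-0.28,0.11,0,0,0,0,1,-0.27,0.15,0,0,0,0,1,-0.24,0.18,0,0,0,0,1,-0.22,0.21,0,0,0,0,1,-0.19,0.24,0,0,0,0,1,-0.16,0.26,0,0,0,0,1,-0.12,0.28,0,0,0,0,1,-0.09,0.29,0,0,0,0,1]'
python3 -c "
from h import *
to((603,-301,84),1.85)"
```

```text
time: 8.65
tool_pos: [608.5, -303.2, 84.1]
tcp_rot: [-3.141, 0.004, 1.855]
contact_force: [-3.6, -4.0, 2.9]
grip_width: 11.1
finger_force: 30.0
at [ 608.5 -303.2   84.1] [-3.141  0.004  1.855] t 8.65 units [ 0.12 -0.15  0.  ] turn [-0.01  0.05  0.07]
```

```bash
python3 -m pendant '[0,0,0,0,0,0,0,0,0,0,0,0,0,0,0,0,0,0,0,0,0,0,0,0,0,0,0,0,0,0,-0.8,0,0,0,-0.2,0,0,-0.9,0,0,0,-0.2,0,0,-0.9,0,0,0,-0.2,0,0,-0.9,0,0,0,-0.2,0,0,-0.4,0,0,0,-0.2]'
python3 -c "
from h import *
to((474,-196,200),1.85)"
```

```text
time: 9.55
tool_pos: [609.4, -300.2, 203.7]
tcp_rot: [3.139, 0.003, 1.856]
contact_force: [-0.2, 0.5, 0.7]
grip_width: 54.8
finger_force: 0.0
at [ 609.4 -300.2  203.7] [3.139e+00 3.000e-03 1.856e+00] t 9.55 units [ 4.6  -3.35  0.1 ] turn [0.04 0.04 0.08]
```

```bash
python3 -m pendant '[0.76,-0.56,0,0,0,0,-0.2,0.76,-0.56,0,0,0,0,-0.2,0.76,-0.56,0,0,0,0,-0.2,0.76,-0.56,0,0,0,0,-0.2,0.76,-0.56,0,0,0,0,-0.2,0.76,-0.56,0,0,0,0,-0.2,0,0,0,0,0,0,-0.2]'
python3 - <<'E'
from h import *
np.set_printoptions(precision=1,suppress=True)
m=camera_model("wrist"); snap("wrist","w3")
for t,z in[("lever_peg_mid",117),("lever_pivot",54),("hasp_peg_mid",100),("mark_tip",95)]:
  print(t,[(np.round(q["location"]),q["score"],atz(ray("wrist",q["location"],m),z)) for q in pinpoint("wrist",t)[:2]])
to((474,-196,98),1.85)
E
```

```text
time: 10.25
tool_pos: [470.7, -194.6, 200.1]
tcp_rot: [-3.14, -0.003, 1.857]
contact_force: [-0.5, 0.2, 0.4]
grip_width: 55.0
finger_force: 0.0
lever_peg_mid [(array([322., 214.]), 0.88, array([ 474.7, -199.5,  117. ]))]
lever_pivot [(array([377., 208.]), 0.66, array([ 529.3, -196.7,   54. ]))]
hasp_peg_mid []
mark_tip [(array([436., 165.]), 0.69, array([ 553.6, -139.8,   95. ]))]
at [ 474.1 -197.5  200.4] [3.1 0.  1.9] t 10.5 units [0.1 0.  3.4] turn [0.  0.  0.1]
```

View pics/w3.png

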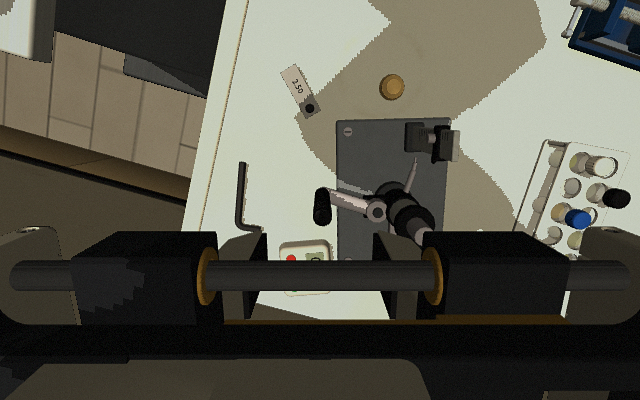

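The lever peg is at about (322,210), centred. I'll descend with a narrower opening and grip it.

```bash
python3 -m pendant '[0,0,0.8,0,0,0,0.1,0,0,0.8,0,0,0,0.1,0,0,0.8,0,0,0,0.1,0,0,0.8,0,0,0,0.1,0,0,0.2,0,0,0,0.1,0,0,0,0,0,0,1,0,0,0,0,0,0,1,0,0,0,0,0,0,1,0,0,0,0,0,0,1,0,0,0,0,0,0,1]'
python3 - <<'E'
from h import *
np.set_printoptions(precision=1,suppress=True)
o=get_obs();print(o["grip_width"],o["finger_force"],o["contact_force"])
snap("side","s2")
for t in("pointer_tip","mark_tip"): print(t,[(q["location"],round(q["score"],2)) for q in pinpoint("side",t)[:3]])
to((474,-196,98),1.85)
E
```

```text
time: 11.5
tool_pos: [473.4, -197.3, 99.5]
tcp_rot: [3.141, 0.001, 1.856]
contact_force: [-3.0, -1.1, 5.3]
grip_width: 13.5
finger_force: 30.0
13.473713284047866 30.000672340393066 [-3.  -1.1  5.3]
pointer_tip [([297.8, 227.2], 0.73)]
mark_tip [([296.4, 200.7], 0.53), ([351.2, 259.5], 0.47)]
at [ 473.4 -197.3   99.4] [3.1 0.  1.9] t 11.65 units [0.  0.  0.1] turn [0.  0.  0.1]
```

```bash
python3 -m pendant '[0,0,-0.2,0,0,0,1,0,0,-0.3,0,0,0,1,0,0,-0.3,0,0,0,1,0,0,-0.3,0,0,0,1,0,0,-0.2,0,0,0,1,0,0,0,0,0,0,1,0,0,0,0,0,0,1]'
python3 - <<'E'
from h import *
np.set_printoptions(precision=2,suppress=True)
im=snap("side","s3")
old=cv2.imread("pics/s2.png")
a=[cv2.resize(i[180:240,270:330],(400,400),interpolation=cv2.INTER_CUBIC) for i in(old,cv2.imread("pics/s3.png"))]
cv2.imwrite("pics/c3.png",np.hstack(a))
for t in("pointer_tip","mark_tip"): print(t,[(q["location"],round(q["score"],2)) for q in pinpoint("side",t)[:3]])
m=camera_model("side")
for v in(227.2,200.7,205,210):
    o,d=ray("side",(297,v),m); s=(-139-o[1])/d[1]; print(v,o+d*s)
o=get_obs();print(o["tool_pos"],o["grip_width"],o["finger_force"],o["contact_force"])
E
```

```text
time: 12.35
tool_pos: [473.4, -197.0, 137.7]
tcp_rot: [3.141, 0.0, 1.856]
contact_force: [1.0, -3.0, -3.6]
grip_width: 13.4
finger_force: 30.0
pointer_tip [([296.3, 204.2], 0.78)]
mark_tip [([294.8, 200.0], 0.53)]
227.2 [ 551.23 -139.     36.05]
200.7 [ 549.23 -139.     92.28]
205 [ 549.55 -139.     83.33]
210 [ 549.92 -139.     72.83]
[ 473.41 -197.01  137.35] 13.065224004145641 30.000430047512054 [ 0.45 -2.82 -3.02]
```

View pics/c3.png

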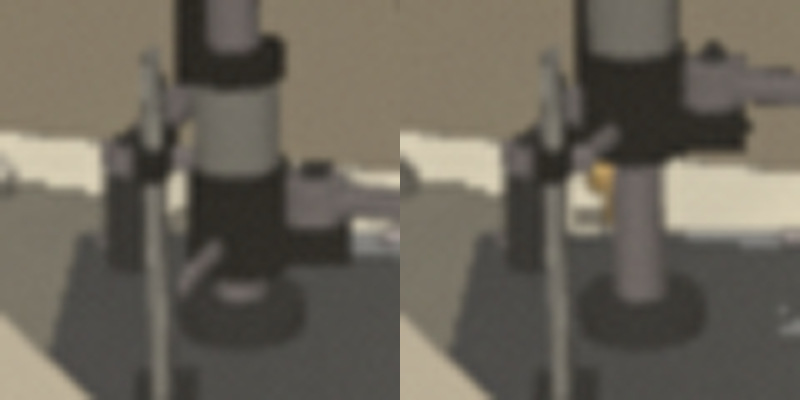

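Run:
```python
from h import *
np.set_printoptions(precision=2,suppress=True)
m=camera_model("wrist"); snap("wrist","w4"); snap("top","t4")
R={}
for t in("pointer_tip","mark_tip"):
  rs=[]
  for c in("wrist","side","top"):
    q=pinpoint(c,t)
    if q: print(t,c,[(np.round(k["location"],1),round(k["score"],2)) for k in q[:2]]); rs.append(ray(c,q[0]["location"],m if c=="wrist" else None))
  print(*tri(rs)); u=q
i=cv2.imread("pics/w4.png"); j=cv2.imread("pics/s2.png"); k=cv2.imread("pics/s3.png")
loc=pinpoint("wrist","mark_tip")
x,y=(int(v) for v in loc[0]["location"]) if loc else (450,130)
x0=max(0,min(540,x-50));y0=max(0,min(300,y-50))
print(x0,y0,m["fov_y"])
A=cv2.resize(i[y0:y0+100,x0:x0+100],(400,400),interpolation=cv2.INTER_CUBIC)
B=cv2.resize(j[190:220,280:310],(400,400),interpolation=cv2.INTER_CUBIC)
cv2.imwrite("pics/c4.png",np.hstack([A,B]))
```

```text
pointer_tip wrist [(array([453.8, 169.7]), 0.92)]
pointer_tip side [(array([296.3, 204.2]), 0.78)]
[ 550.02 -139.52   84.27] [1.2, 1.2]
mark_tip wrist [(array([465.1, 172.8]), 0.65)]
mark_tip side [(array([294.8, 200. ]), 0.53)]
mark_tip top [(array([351.4, 171.7]), 0.55)]
[ 554.52 -139.39   92.6 ] [1.7, 0.7, 2.0]
415 122 63.249150442193546
```

View pics/c4.png

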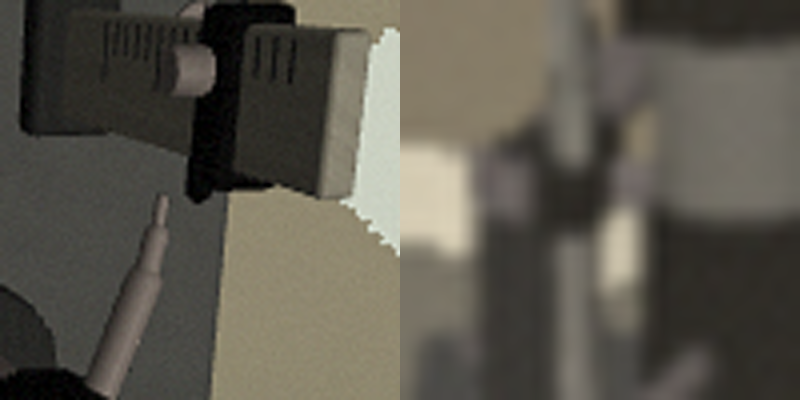

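The pointer tip is at wrist px (455,171) and the rider's nose near (464.5,171.5). The side view is too coarse to give the height, so I'll use one montage to pick exact pixels in several views.

Run:
```python
import cv2,numpy as np
T=[("w1",360,90),("w2",360,20),("w3",410,140),("w4",440,148),("s3",275,180),("t4",330,150)]
out=[]
for n,x,y in T:
    i=cv2.imread(f"pics/{n}.png")[y:y+50,x:x+44]
    i=cv2.resize(i,(264,300),interpolation=cv2.INTER_CUBIC)
    i=cv2.convertScaleAbs(i,alpha=1.5,beta=20)
    for k in range(0,44,10): cv2.line(i,(k*6,0),(k*6,6),(0,0,255),1)
    for k in range(0,50,10): cv2.line(i,(0,k*6),(6,k*6),(0,0,255),1)
    cv2.putText(i,f"{n} {x},{y}",(12,295),0,.45,(255,0,0),1); out.append(i)
cv2.imwrite("pics/m.png",np.vstack([np.hstack(out[:3]),np.hstack(out[3:])]))
```

```text
(no output)
```

View pics/m.png

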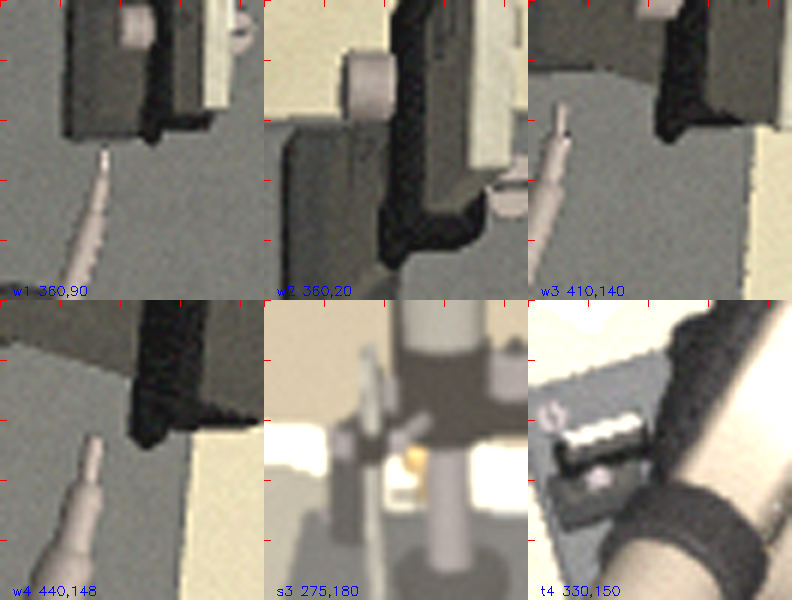

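Picks from the montage:

| View | Nose | Pointer |
|---|---|---|
| w1 | (385.3,113.7) | (377.5,115) |
| w2 | (381.8,64.2) | not picked |
| w3 | (433.3,162.8) | (415.8,157.2) |
| w4 | (464.5,172.2) | (456,170.8) |

The rider body in the side view is at about (292.7,203.3).

Run:
```python
from h import *
np.set_printoptions(precision=2,suppress=True)
def M(p,r): T=np.eye(4);T[:3,:3]=Ro.from_euler("xyz",r).as_matrix();T[:3,3]=p;return T
o=get_obs(); m=camera_model("wrist"); X=np.linalg.inv(M(o["tool_pos"],o["tcp_rot"]))@np.array(m["pose"])
tp={"w1":((501.3,-226.35,305.55),(np.pi,0,1.855)),"w2":((537.8,-253,197.8),(np.pi,0,1.855)),"w3":((474.1,-197.5,200.4),(np.pi,0,1.857)),"w4":(o["tool_pos"],o["tcp_rot"])}
def r(k,uv,dz=0):
    q=dict(m); q["pose"]=M(*tp[k])@X; O,d=ray("wrist",uv,q); return O-np.array([0,0,dz]),d
N={"w1":(385.3,113.7),"w2":(381.8,64.2),"w3":(433.3,162.8),"w4":(464.5,172.2)}
n=[r(k,v) for k,v in N.items()]; P=[r("w1",(377.5,115)),r("w3",(415.8,157.2)),r("w4",(456,170.8),37.95)]
S=ray("side",(292.7,203.3))
print("nose",*tri(n)); print("nose no w1",*tri(n[1:])); print("nose w1,w3,w4",*tri([n[0],n[2],n[3]])); print("ptr start",*tri(P),tri(P[:2])[0],tri(P[1:])[0],tri([P[0],P[2]])[0])
print("side: rider",S[0]+S[1]*(-124-S[0][1])/S[1][1])
for row in(203.7,205.): 
    q=ray("side",(296.5,row)); print("side ptr now",q[0]+q[1]*(-139-q[0][1])/q[1][1])
print(ray("side",(295,203.3))[0]+ray("side",(295,203.3))[1]*((-139-S[0][1])/ray("side",(295,203.3))[1][1]))
```

```text
nose [ 552.26 -139.63   96.25] [1.3, 1.1, 2.6, 1.8]
nose no w1 [ 553.23 -139.79   94.51] [1.1, 2.4, 2.0]
nose w1,w3,w4 [ 551.11 -139.79   98.54] [0.8, 2.6, 1.9]
ptr start [ 552.53 -141.12   45.75] [1.2, 3.1, 1.9] [ 547.36 -141.83   70.63] [ 565.42 -142.85   13.38] [ 552.25 -140.07   42.51]
side: rider [ 552.23 -124.     91.98]
side ptr now [ 550.5  -139.     85.93]
side ptr now [ 550.6  -139.     83.22]
[ 553.61 -139.     86.44]
```

Run:
```python
from h import *
np.set_printoptions(precision=2,suppress=True)
def M(p,r): T=np.eye(4);T[:3,:3]=Ro.from_euler("xyz",r).as_matrix();T[:3,3]=p;return T
o=get_obs(); m=camera_model("wrist"); X=np.linalg.inv(M(o["tool_pos"],o["tcp_rot"]))@np.array(m["pose"])
tp={"w1":((501.3,-226.4,305.5),(-3.142,0,1.854)),"w2":((536.8,-252.6,193.5),(-3.137,-.006,1.855)),"w3":((470.7,-194.6,200.1),(-3.14,-.003,1.857)),"w4":(o["tool_pos"],o["tcp_rot"])}
def r(k,uv,dz=0):
    q=dict(m); q["pose"]=M(*tp[k])@X; O,d=ray("wrist",uv,q); return O-np.array([0,0,dz]),d
N={"w1":(385.3,113.7),"w2":(381.8,64.2),"w3":(433.3,162.8),"w4":(464.5,172.2)}
n=[r(k,v) for k,v in N.items()]; P=[r("w1",(377.5,115)),r("w3",(415.8,157.2)),r("w4",(456,170.8),37.95)]
s=ray("side",(293.5,203.3)); q=ray("side",(296.5,204.5)); q=(q[0]-np.array([0,0,37.95]),q[1])
print("nose",*tri(n),"+side",*tri(n+[s])); print("nose w1,w3,w4",*tri([n[0],n[2],n[3]])); print("ptr start",*tri(P),"+side",*tri(P+[q]))
# relative in w4 & w3: z of each assuming xy ray, stand-frame alignment
for x in (548,550,552,554,556):
    print(x,[round(float((O+d*(x-O[0])/d[0])[2]),1) for O,d in (n[0],n[2],n[3])],[round(float((O+d*(x-O[0])/d[0])[2]),1) for O,d in P])
```

```text
nose [ 551.48 -138.72   93.94] [0.3, 0.2, 0.3, 0.2] +side [ 554.   -138.17   86.94] [1.0, 1.9, 0.6, 1.3, 2.2]
nose w1,w3,w4 [ 551.81 -138.79   92.98] [0.1, 0.3, 0.3]
ptr start [ 552.52 -140.08   41.75] [0.1, 0.1, 0.1] +side [ 551.25 -140.09   45.71] [0.7, 0.2, 0.4, 0.3]
548 [113.7, 102.4, 101.3] [69.4, 55.7, 51.8]
550 [103.1, 97.1, 97.2] [57.3, 49.4, 47.4]
552 [92.4, 91.8, 93.0] [45.3, 43.1, 43.0]
554 [81.7, 86.4, 88.9] [33.3, 36.8, 38.6]
556 [71.0, 81.1, 84.7] [21.2, 30.4, 34.2]
```

```bash
python3 -m pendant '[0,0,-0.13,0,0,0,1,0,0,-0.13,0,0,0,1,0,0,-0.11,0,0,0,1,0,0,0,0,0,0,1,0,0,0,0,0,0,1]'
python3 - <<'E'
from h import *
np.set_printoptions(precision=2,suppress=True)
o=get_obs();print(o["tool_pos"],o["grip_width"],o["finger_force"],o["contact_force"])
m=camera_model("wrist"); snap("wrist","w5"); snap("side","s5"); snap("top","t5")
for t in("pointer_tip","mark_tip"):
  rs=[]
  for c in("wrist","side","top"):
    q=pinpoint(c,t)
    if q: print(t,c,[(np.round(k["location"],1),round(k["score"],2)) for k in q[:2]]); rs.append(ray(c,q[0]["location"],m if c=="wrist" else None))
  if len(rs)>1: print(*tri(rs[:2]))
# side strip: luminance around pointer/rider
g=cv2.cvtColor(cv2.imread("pics/s5.png"),cv2.COLOR_BGR2GRAY); d=cv2.imread("pics/s3.png"); g3=cv2.cvtColor(d,cv2.COLOR_BGR2GRAY); g2=cv2.cvtColor(cv2.imread("pics/s2.png"),cv2.COLOR_BGR2GRAY)
for G in(g2,g3,g): print(G[194:212,289:305])
E
```

```text
time: 13.45
tool_pos: [473.4, -196.9, 148.9]
tcp_rot: [3.141, 0.0, 1.856]
contact_force: [0.6, -1.6, -3.1]
grip_width: 13.4
finger_force: 30.0
[ 473.41 -196.91  148.88] 13.424228485772812 30.000243186950684 [ 0.59 -1.59 -3.08]
pointer_tip wrist [(array([453.4, 172.1]), 0.9), (array([321.2, 224.3]), 0.42)]
pointer_tip side [(array([292.2, 199.3]), 0.92), (array([290.6, 205.3]), 0.42)]
[ 555.44 -140.5    92.23] [4.4, 4.4]
mark_tip wrist [(array([458.5, 171.2]), 0.69)]
mark_tip side [(array([296.1, 200.8]), 0.63)]
[ 552.69 -140.1    91.82] [1.2, 1.2]
[[125 123 121 114  99  88  96  98  96  92  95  99 103 101 102 104]
 [125 121 107 109 102  87  94 100  96  90  94 101 105 109 112 113]
 [125 120 102 109 101  85  94  99  90  85  92 100 105 109 110 110]
 [124 114 104 113 110  89  89  92  84  88  94 101 106 108 110 110]
 [113  98 103 116 113  80  71  78  91 108 101  99 104 108 110 111]
 [ 81  73  94 116 115  75  49  73 110 120 104 100 104 107 110 112]
 [ 55  58  88 116 117  72  42  70 116 121 103 100 105 107 109 110]
 [ 59  53  78 107 110  69  46  78 115 118 101  99 105 108 109 112]
 [ 77  54 
[... 2374 characters left out ...]
 120 123 124 112  98  98 103]
 [ 79  55  58  77  76  54  62  97 112 115 123 128 109  94  98 104]
 [ 84  55  45  50  49  46  63 101 107 108 130 155 140 104  97 103]
 [ 84  53  44  43  42  42  62  98 105 108 138 163 149 108  98 103]
 [ 81  53  42  41  43  43  75 122 120 113 148 165 146 109  98 103]
 [ 70  51  44  45  43  57 113 170 156 118 130 144 132 104  98 102]
 [ 58  50  54  67  67  84 149 189 170 126 119 129 121 101  98 103]
 [ 56  56  72 104 102 101 161 195 189 151 125 121 111  97  97 102]
 [ 57  56  79 114 110 105 163 198 202 191 166 138 108  94  98 103]
 [ 56  56  76 112 110 105 161 188 192 192 178 143 106  93  98 102]
 [ 56  56  72 108 108 106 150 145 137 137 133 114 100  94  97 103]]
```

Run:
```python
import cv2,numpy as np
np.set_printoptions(linewidth=220)
for n in("w4","w5"):
    g=cv2.cvtColor(cv2.imread(f"pics/{n}.png"),cv2.COLOR_BGR2GRAY); print(n);print("     ",np.arange(448,474));
    for r in range(160,180): print(r,g[r,448:474])
```

```text
w4
      [448 449 450 451 452 453 454 455 456 457 458 459 460 461 462 463 464 465 466 467 468 469 470 471 472 473]
160 [74 74 69 69 74 70 74 73 76 72 75 67 47 43 34  4  2  5  7 10  7  6 14 11  9 24]
161 [72 73 69 74 73 70 74 70 72 76 76 76 74 78 13  2  7 12  0  2  5 10  9 10 13 23]
162 [70 70 73 71 73 73 73 71 75 72 72 73 72 78  0  3  2  1  2  5  7 15 11  9 13 36]
163 [72 69 76 75 72 73 73 72 72 73 71 73 76 57  0 10 11 10  1  0  0  2 13 16 15 35]
164 [68 71 76 74 76 75 70 73 74 71 73 74 74 55  0  3  8  7  8 11 12  8 12  8 14 31]
165 [73 76 71 73 73 74 73 68 71 70 72 76 75 54  0  5  6  4  0  6  8 16 13  9 10 13]
166 [73 74 70 71 71 72 70 73 73 73 72 72 75 52  1  8 12  4  0  1  7 11 12 12 11 14]
167 [70 73 77 74 73 74 70 67 73 71 72 74 74 34  2  3  9  5  7  5  0  7 11  9  7 11]
168 [73 74 71 72 69 71 73 72 74 71 73 72 76 32  2  1 10  7  9  4  3 10  9  8  9  2]
169 [72 74 71 71 73 71 72 69 72 71 71 70 78 35  0  6  4  9 14  5 29 18 15  8  7 61]
170 [ 71  72  72  71  71  76  53  69  64  71  71  75  74  31   1   3   7   5   9  18  77  71  70  65 119 140]
171 [ 73  71  69  74  72  75  46  9
[... 2387 characters left out ...]
 73  58 117 140 137 137 137 135 137 138]
174 [ 72  72  74  73  72  49  76 114  97  68  69  75  73  76  71  77  71  58 141 137 137 135 135 138 133 136]
175 [ 73  73  72  75  69  42  83 118  95  71  74  73  74  74  71  72  65  63 141 136 137 138 135 135 135 136]
176 [ 72  71  74  72  74  49  91 122  74  68  73  75  68  73  70  74  70  76 143 135 137 131 136 140 135 136]
177 [ 71  72  77  70  79  49  96 122  71  70  75  73  72  74  74  72  60  78 143 138 138 134 136 133 135 134]
178 [ 75  76  71  72  61  57  85  98  40  73  76  71  72  71  74  71  63  75 141 135 136 136 137 135 136 137]
179 [ 73  76  77  46  58  78  90 100  88  75  72  68  72  71  73  72  63  96 142 136 134 139 137 138 135 135]
```

The nose tip is at (456.5,169) and the pointer tip at (455.7,170.7), so they are head to head and level to about 1 mm. Next I'll work out the lever arc.

```bash
cat > arc.py <<'E'
from h import *
import sys
np.set_printoptions(precision=2,suppress=True)
o=get_obs(); R=Ro.from_euler("xyz",o["tcp_rot"]); p=o["tool_pos"][:2]
c=np.array([528.3,-197.5]); v=p-c; print(o["tool_pos"],"r",np.hypot(*v),"ang",np.degrees(np.arctan2(*v[::-1])),o["contact_force"],o["moment"],o["grip_width"],o["finger_force"])
s=float(sys.argv[1]); n=int(sys.argv[2]); a0=np.arctan2(v[1],v[0]); a=a0-np.linspace(0,s,n+1)
P=np.c_[c[0]+55*np.cos(a),c[1]+55*np.sin(a),0*a]; P[0,:2]=p
print(R.inv().apply(np.diff(P,axis=0))/30)
E
python3 -m pendant '[0,0,-0.03,0,0,0,1,0,0,0,0,0,0,1]' >/dev/null; python3 arc.py 0.4 4
```

```text
[ 473.4  -196.93  149.65] r 54.902912893169514 ang 179.40014276939078 [ 2.   -2.1  -3.67] [-0.44 -0.19 -0.01] 13.18185013156035 29.99981939792633
[[0.17 0.06 0.  ]
 [0.17 0.08 0.  ]
 [0.16 0.1  0.  ]
 [0.15 0.11 0.  ]]
```

```bash
python3 -m pendant '[0.17,0.06,0,0,0,0,1,0.17,0.08,0,0,0,0,1,0.16,0.1,0,0,0,0,1,0.15,0.11,0,0,0,0,1,0,0,0,0,0,0,1]' ; python3 arc.py 0.8 8
python3 - <<'E'
from h import *
m=camera_model("wrist"); snap("wrist","w6")
for t in("pointer_tip","mark_tip","lever_pivot"): print(t,[(np.round(k["location"],1),round(k["score"],2),np.round(atz(ray("wrist",k["location"],m),93),1)) for k in pinpoint("wrist",t)[:1]])
E
```

```text
time: 14.6
tool_pos: [477.4, -173.9, 149.3]
tcp_rot: [-3.14, -0.002, 1.857]
contact_force: [-2.0, -0.1, -3.3]
grip_width: 13.0
finger_force: 30.0
[ 477.41 -173.93  149.27] r 56.08482336246406 ang 155.1459571018538 [-1.97 -0.06 -3.29] [-0.14  0.48 -0.04] 12.985681400321297 30.00112384557724
[[ 0.11  0.15  0.  ]
 [ 0.12  0.14  0.  ]
 [ 0.1   0.15  0.  ]
 [ 0.09  0.16 -0.  ]
 [ 0.07  0.17 -0.  ]
 [ 0.05  0.18 -0.  ]
 [ 0.04  0.18 -0.  ]
 [ 0.02  0.18 -0.  ]]
pointer_tip [(array([438. , 201.5]), 0.56, array([ 552., -140.,   93.]))]
mark_tip [(array([437.9, 197.6]), 0.81, array([ 550.9, -137.5,   93. ]))]
lever_pivot []
```

```bash
python3 -m pendant '[0.13,0.15,-0.01,0,0,0,1,0.12,0.14,0,0,0,0,1,0.1,0.15,0,0,0,0,1,0.09,0.16,0,0,0,0,1,0.07,0.17,0,0,0,0,1,0.05,0.18,0,0,0,0,1,0,0,0,0,0,0,1]' ; python3 arc.py 0.3 3
```

```text
time: 15.5
tool_pos: [496.3, -147.7, 147.7]
tcp_rot: [-3.133, -0.01, 1.855]
contact_force: [-12.6, 8.9, -3.7]
grip_width: 13.5
finger_force: 30.0
[ 496.27 -147.69  147.75] r 59.21986631738482 ang 122.74703970768616 [-12.6    8.9   -3.71] [ 1.4   2.2  -0.36] 13.481420239811609 29.99272495508194
[[-0.09  0.22 -0.  ]
 [ 0.03  0.18 -0.  ]
 [ 0.01  0.18 -0.  ]]
```

```bash
sed -i 's/528.3,-197.5/528.3,-192.5/' arc.py; python3 arc.py 0.35 4
```

```text
[ 496.27 -147.69  147.75] r 55.0809752631761 ang 125.56158069674612 [-12.6    8.9   -3.71] [ 1.4   2.2  -0.36] 13.481420239811609 29.99272495508194
[[ 0.04  0.15 -0.  ]
 [ 0.03  0.16 -0.  ]
 [ 0.02  0.16 -0.  ]
 [ 0.    0.16 -0.  ]]
```

```bash
python3 -m pendant '[0.1,0.15,-0.03,0,0,0,1,0.05,0.16,-0.02,0,0,0,1,0.02,0.16,0,0,0,0,1,0,0,0,0,0,0,1,0,0,0,0,0,0,1]' ; python3 arc.py 0.3 3
```

```text
time: 16.0
tool_pos: [510.0, -139.6, 149.8]
tcp_rot: [-3.136, -0.008, 1.855]
contact_force: [-7.7, 8.6, -4.6]
grip_width: 13.2
finger_force: 30.0
[ 509.96 -139.59  149.76] r 55.99843938341187 ang 109.11739267016188 [-7.67  8.63 -4.61] [ 1.22  1.37 -0.22] 13.220083402139513 29.98359113931656
[[-0.03  0.18 -0.  ]
 [-0.02  0.18 -0.  ]
 [-0.04  0.18 -0.  ]]
```

```bash
python3 -m pendant '[0.02,0.15,0,0,0,0,1,0,0.12,0,0,0,0,1,0,0,0,0,0,0,1,0,0,0,0,0,0,1]' ; python3 arc.py 0.2 2
```

```text
time: 16.4
tool_pos: [511.7, -138.2, 148.8]
tcp_rot: [-3.123, -0.01, 1.856]
contact_force: [-28.7, -0.8, 1.4]
grip_width: 13.3
finger_force: 30.0
[ 511.7  -138.15  148.81] r 56.82554264061316 ang 106.9901146963281 [-28.7   -0.83   1.38] [-0.29  4.76 -0.27] 13.250044073876216 30.00108629465103
[[-0.07  0.18 -0.  ]
 [-0.03  0.18 -0.  ]]
```

```bash
python3 -m pendant '[0,-0.1,0,0,0,0,1,0,0,0,0,0,0,1,0,0,0,0,0,0,1]'
python3 - <<'E'
from h import *
o=get_obs();print(o["tool_pos"],o["contact_force"])
m=camera_model("wrist"); snap("wrist","w7"); snap("side","s7")
L={}
for c in("wrist","side"):
  for t in("pointer_tip","mark_tip","lever_peg_mid","lever_pivot","hasp_peg_mid"): 
    q=pinpoint(c,t); print(c,t,[(np.round(k["location"],1),round(k["score"],2)) for k in q[:1]])
    if q and c=="wrist": L[t]=q[0]["location"]
x,y=np.int32(L.get("pointer_tip",L.get("mark_tip")))
g=cv2.cvtColor(cv2.imread("pics/w7.png"),cv2.COLOR_BGR2GRAY); np.set_printoptions(linewidth=220)
print(np.arange(x-11,x+14))
for r in range(y-10,y+8): print(r,g[r,x-11:x+14])
s=cv2.cvtColor(cv2.imread("pics/s7.png"),cv2.COLOR_BGR2GRAY); print(s[192:206,289:305])
E
```

```text
time: 16.7
tool_pos: [511.0, -138.6, 148.9]
tcp_rot: [-3.128, -0.009, 1.855]
contact_force: [-20.3, 1.8, -2.8]
grip_width: 13.3
finger_force: 30.0
[ 510.97177093 -138.63489558  148.94018119] [-20.26063397   1.83251079  -2.83079098]
wrist pointer_tip []
wrist mark_tip [(array([377., 235.]), 0.75)]
wrist lever_peg_mid [(array([316.3, 278. ]), 0.63)]
wrist lever_pivot [(array([322.9, 305.3]), 0.9)]
wrist hasp_peg_mid []
side pointer_tip [(array([293.2, 202.7]), 0.94)]
side mark_tip [(array([293.8, 201.4]), 0.47)]
side lever_peg_mid [(array([352.4, 257.9]), 0.68)]
side lever_pivot [(array([315.9, 187.3]), 0.88)]
side hasp_peg_mid [(array([296.1, 173.3]), 0.42)]
[366 367 368 369 370 371 372 373 374 375 376 377 378 379 380 381 382 383 384 385 386 387 388 389 390]
225 [ 60  58  60  62  63  64  63  18   0   0   1   7   5   0  21  39  39  41  34  39  34  33  85 112 110]
226 [ 61  60  60  64  62  62  47   0   0   2   4   4   8   7  24  42  33  36  39  35  40  28  90 109 109]
227 [ 62  63  63  63  64  63  43   2   9   7   0   0   2   7  18  36  39  35  38  39  33  36  86 112 108]
228 [ 61  57  
[... 1514 characters left out ...]
  67  80  91  87  69  48  44]
 [123 117 100 107 101 116 160 159 110  97  94  87  78  60  47  47]
 [124 120 106 112 109 111 148 147 116  99  88  75  60  49  45  46]
 [117 118 116 117 111  91 108 115 105  91  75  58  48  44  42  46]
 [ 92  98 103 115 113  76  64  77  88  92  79  69  66  57  53  55]
 [ 73  72  90 113 115  72  46  56  85 112 116 115 108  87  81  83]
 [ 81  63  77 107 110  71  48  78 106 121 123 122 113  96  96 102]
 [115  70  60  76  78  56  60  98 111 114 124 128 108  94  99 104]
 [102  65  47  53  51  46  63 101 107 108 132 154 140 105  98 103]
 [ 91  60  45  45  45  44  63  98 104 109 138 162 148 109  98 102]
 [ 81  55  44  47  45  44  75 122 120 113 148 164 146 108  98 103]]
```

```bash
python3 -m pendant '[0,0,-0.04,0,0,0,1,0,0,0,0,0,0,1,0,0,0,0,0,0,1,0,0,0,0,0,0,1]'
python3 - <<'E'
from h import *
o=get_obs();print(o["tool_pos"],o["contact_force"])
snap("side","s8")
for t in("pointer_tip","mark_tip","hasp"): print(t,[(np.round(k["location"],1),round(k["score"],2)) for k in (pinpoint if t!="hasp" else search_frame)("side",t)[:1]])
s=cv2.cvtColor(cv2.imread("pics/s8.png"),cv2.COLOR_BGR2GRAY); print(s[192:202,296:304])
E
```

```text
time: 17.7
tool_pos: [511.0, -138.7, 149.8]
tcp_rot: [-3.128, -0.009, 1.855]
contact_force: [-19.4, 1.7, -5.1]
grip_width: 13.1
finger_force: 30.0
[ 511.01545959 -138.69797089  149.80846408] [-19.35985668   1.65843657  -5.12951993]
pointer_tip [(array([295.7, 199.7]), 0.94)]
mark_tip [(array([298. , 202.5]), 0.64)]
hasp [(array([288.7, 201.1]), 0.44)]
[[ 98  59  44  43  46  48  45  45]
 [148  89  48  49  64  66  53  47]
 [158  97  55  71  88  86  64  46]
 [159 100  73  89  91  82  64  49]
 [160 115  94  90  83  67  53  47]
 [147 116  99  82  67  51  45  46]
 [110  99  86  78  56  45  44  44]
 [ 78  94  94 101  81  68  64  61]
 [ 69 109 118 121 117 111  94  91]
 [ 80 114 122 123 123 112  99  99]]
```

```bash
python3 -c "
from plant import *
print(close_job())"
```

```text
the job is handed in; nothing more can be done
None
```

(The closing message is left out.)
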